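# Fit the second clutch plate and bring the magnifier over it

### The arm

A 6-joint arm with a two-finger parallel gripper is mounted at the origin on the work surface. World frame = base frame: x ahead of the robot, y to its left, z up, the work surface at z = 0. Lengths are in m, angles in rad, forces in N, time in s.
With the tool pointing down it reaches from about 0.3 to 0.75 m from the base axis. Payload 8.5 kg.
Tool frame: the origin (TCP) lies midway between the tips of the shut fingers; the grasp point (between the pads) lies 19 mm behind it; z points along the fingers, y is the line along which they close (so a half turn about z gives the same grasp; the last joint's range is limited). The gripper opens to 88 mm and grips with 3 to 60 N. Pads are 18 mm wide; open, the fingers measure 123 mm over their backs; the gripper's body (75 mm by 187 mm) begins 45 mm behind the grasp point.
Start: joints at [0.893, 0.381, 1.297, -0, 1.464, -0.215], TCP at [0.246, 0.492, 0.239] pointing down, gripper open.
Joint ranges: [-3.11, 3.11], [-0.89, 2.33], [0.22, 2.48], [-1.42, 4.56], [0.17, 2.85], [-2.88, 2.88]. Speed limits (rad/s): [2.39, 2.39, 3.14, 3.14, 3.14, 3.14].

### API

Orientations are given as a unit quaternion [x, y, z, w].
In Python, from workcell import ctrl gives the robot as it stands.
- The arm moves only by the tool move_arm, never from a script. Its argument "plan" is a list of rows, each an object with "hand": the opening, from -1 (shut) to 1 (fully open), so that 0 is half open; "dp": the shift along the tool's x, y, z in mm, a list of three; "angular": the turn, a rotation vector about the tool's x, y, z in degrees, a list of three. In form: [{"hand": hand, "dp": [dx, dy, dz], "angular": [wx, wy, wz]}, ...]. A call has 1 to 8 rows; each row shifts and turns the commanded pose from where the row before left it, along the tool's axes as they then stand; what a row does not reach is not made up. A row lasts 1/8 s, in which the tool goes at most 62.5 mm and 10.7 degrees, less where a joint would pass 70% of its speed; a pose out of reach is approached as far as the arm can. A call is refused whole if a number of a shift passes 62.5 or a number of a turn 10.7, either way. A call with a gripper value outside its range is refused whole. The fingers move at their own pace and stop on an object; the grip force is fixed at half the most. Time passes only in rows, so rows that do not move let the fingers close. It gives the time, the measured TCP pose, the force, the opening and the grip force at its end, in the units of the state.
- ctrl.sense(): the state, without advancing time (a new reading comes with each control period).
- ctrl.camera(name): name is "scene" or "top"; returns a dict with "frame" (400x640x3 uint8, red, green, blue), "vfov" (degrees; the focal length in pixels is half the picture's height over the tangent of half this angle, whatever the lens; pixels are square), "cx", "cy" (the principal point, pixels), "world_from_camera" (4x4, takes a point from camera to world coordinates). Camera axes: x right, y up, looking along -z (the intrinsics and any distortion apply to the point x, -y, -z); pixel columns grow to the right and rows downward; lengths in m; the calibration is good to about 2 mm. A picture is of the moment at which its call begins. There is no depth.
- ctrl.sign_off(): hands the job in; it is judged then, once.
Trained networks look in a picture, given as the dict that the camera call returned (one of the last four; its "shot" number tells which), for a name from the list of things; names that differ only in an ending like _2 or _b are one class to them, and where a whole thing is asked for, a point or a joint stands for the part that bears it (a point fixed in the world has none). Each returns a list of dicts, best first, with "conf" (0 to 1); they miss things now and then, are a little off and sometimes report something else, mostly with a low value. They report only what shows in the picture. A call takes as long as a camera call. They do not tell look-alikes from the thing itself.
- ctrl.search_frame(picture, target): "rect" ([left, top, right, bottom] in pixels, round what is visible of it).
The state is a dict: "clock": time; "joint_positions": joint angles; "joint_vel": joint speeds; "tau": joint torques, N m; "tcp_pos": TCP position; "orientation": TCP orientation; "contact_force": force on the tool from outside, world axes, zero at the start; "torque": the same for the moment, N m; "grip_width": finger opening in m; "grasp_force": force on a finger pad.
Only numpy, scipy, OpenCV 4.12 (cv2) and the standard library are available. Lean on these libraries where they do the work, as an engineer would, in place of code of your own. Each camera call takes 0.05 s, during which the arm holds its last target. There are 200 camera calls.

### The job

Take the clutch plate that has teeth in its bore from the sloping rack and fit it on the splined hub, lying flat on the plate already there with its upright lug on the opposite side from that plate's lug; the bench magnifier hangs about the hub, so swing it out of the way if you need to. Then swing the magnifier by its stiff joints so that its lens is centred above the hub and stays there, and leave everything else on the bench, the other plate included, where it is.

Things in the scene. Friction and masses are not known exactly. Their poses are not given: they have to be found in the camera images.
- hub: Fixed splined steel hub, axis vertical. Origin on its axis at bench level, z up. Board 170 mm across, 20 mm thick; flange 116 mm across to z = 34; dark disc to 40; first plate, 100 mm across, to 46. Core radius 12 to z = 80, then cone to radius 7 at 92. Four ribs at 45 degrees to x and y, 12 wide to radius 20 up to z = 68, then 7 wide to radius 17.5 up to 74. Grooves along +x, -x, +y, -y.
- hub_seat (a point): On the hub's axis, on top of the first plate, 46 mm above the bench: where the middle of the new plate's underside must come to rest.
- first_lug (a point): Middle of the top end of the lug of the plate already on the hub (fixed): it stands on the hub's +x side, 59 mm from the axis, 10 mm thick radially, 22 mm wide, its top 83 mm above the bench.
- plate: Loose steel plate: ring 100 mm across, 6 mm thick, about 0.25 kg (varies); bore radius 24 mm with four teeth (8 mm wide, tips at radius 16.5 mm) along its +x, -x, +y, -y; 3 mm play on the hub. Origin at the middle of its underside, z out of the top face. At the start it leans in one of the rack's two bays at 0.5 rad, lug at the low edge. Fitted, its -x points along the hub's -x.
- plate_lug (a point): Middle of the top end of the plate's lug, an upright block on a tab at the plate's -x side: 10 mm thick (radially), 22 mm wide, from the top face's level (6 mm) up to 42 mm above the underside, centred 59 mm from the plate's axis. It may be pinched across either way.
- blank_plate: The other loose plate in the rack: same outline, lug and axes, but a plain larger bore (64 mm across, no teeth). Not to be used; stays in its bay.
- rack: Fixed grey sheet-metal rack, 240 mm wide (along y); its board, 128 mm long, slopes at 0.5 rad, low edge towards -x (the robot's side). Origin on the bench under the middle; the board's surface is 95 mm above it. Two bays centred 58 mm either side of the middle; partition and side cheeks stand 10 mm above the board, the lip at each bay's low edge 7 mm.
- elbow_axis (a point): On the vertical elbow pivot at the end of the magnifier's first link, 215 mm above the bench. The first link turns about a fixed column (its axis 280 mm from this point, base disc 140 mm across) in any direction needed; about 0.8 N m of friction, stays where it is left. It is 18 mm wide, 184 to 206 mm above the bench. Only the handle stands over 240 mm high.
- elbow (a joint): Angle of the second link relative to the first, rad, counter-clockwise from above, 0 = straight on, range 0 to 2.6 (always bends the same way). Stiff: about 0.5 N m of friction; stays where it is left.
- lens_center (a point): Centre of the round lens (frame 116 mm across, 16 mm thick, underside 207 mm above the bench, always level) at the end of the second link, 240 mm from the elbow axis.
- lens_grip (a point): Grip height on the magnifier's upright black handle, a round post 20 mm thick beyond the lens, from 224 to 280 mm above the bench. This point is on its axis 256 mm up, 304 mm from the elbow axis, in line with elbow and lens centre. Moves with under 10 N; it may turn in the fingers.
- wrench: Open-ended steel wrench, 170 mm, lying flat on the bench. Bystander, to be left alone. Origin at its underside.
- screwdriver: Screwdriver, 190 mm, lying on the bench. Bystander, to be left alone. Origin at its underside.
- bearing: Steel bearing ring, 62 mm across, 16 mm high, flat on the bench. Bystander, to be left alone. Origin at its underside.
- oil: Grey oil bottle, 60 mm across, 150 mm high, upright. Bystander, to be left alone. Origin at its underside.
- grease: Aluminium can, 72 mm across, 60 mm high, upright. Bystander, to be left alone. Origin at its underside.
- mug: White mug, 76 mm across, 85 mm high, upright. Bystander, to be left alone. Origin at its underside.
There are look-alikes about, which are no part of the job. Leave any green or pink look-alike of the hub alone.

How it is judged:
By the outcome, as a careful person would: the job done as asked, in the order asked, and still so for the second after the job is handed in, with the robot touching nothing.
It also fails if it takes over 66 s, if anything falls off the work surface, if the arm or the gripper's body presses on something with over 40 N, if the wrist force passes 120 N, or if a joint passes its speed limit or range.

## Working session

There is one attempt and no reset: what is moved stays moved. The work goes in short steps, Python scripts to look and compute and a tool call to move; the robot and the scene stay as the last step left them, time stands still between calls to the robot, and variables do not carry over. Pictures are saved under pics/ and viewed, at most 10 in all, crops included, and the job is handed in when it is done.

Besides the shell and the picture viewer there is one more tool, called after "Call:" as name(argument=value, ...), one argument or row to a line, values as JSON. move_arm: Moves the arm, as the interface text tells. Its arguments: {"type":"object","properties":{"plan":{"type":"array"}},"required":["plan"]}

```bash
mkdir -p pics; ls; cat > h.py <<'E'
import numpy as np, cv2, json
from workcell import ctrl
def cam(n):
    return ctrl.camera(n)
def save(p,f,crop=None,scale=1):
    im=p["frame"][:,:,::-1]
    if crop: l,t,r,b=crop; im=im[t:b,l:r]
    cv2.imwrite("pics/"+f,cv2.resize(im,None,fx=scale,fy=scale,interpolation=cv2.INTER_CUBIC))
E
python3 - <<'E'
from h import *
for n in("scene","top"):
    p=cam(n); save(p,n+"0.png")
    print(n,{k:(np.round(v,4).tolist() if k=="world_from_camera" else v) for k,v in p.items() if k!="frame"})
    for t in["hub","plate","plate_lug","blank_plate","rack","elbow","lens_center","lens_grip","oil","mug","grease","bearing","wrench","screwdriver"]:
        print(t,[( [round(x) for x in d["rect"]],round(d["conf"],2)) for d in ctrl.search_frame(p,t)[:4]])
print(ctrl.sense())
E
```

```text
pics
scene {'vfov': 42.394952267392476, 'cx': 323.7533165500182, 'cy': 197.38409845533508, 'world_from_camera': [[0.856, -0.3905, 0.3387, 0.9561], [0.5169, 0.6539, -0.5524, -0.6843], [-0.0058, 0.648, 0.7616, 1.1004], [0.0, 0.0, 0.0, 1.0]], 'shot': 1}
hub [([258, 119, 315, 163], 0.74), ([125, 245, 198, 308], 0.68), ([280, 231, 346, 286], 0.63)]
plate [([356, 114, 398, 141], 0.91), ([348, 109, 406, 198], 0.7)]
plate_lug [([357, 116, 399, 143], 0.78)]
blank_plate [([350, 145, 394, 170], 0.92)]
rack [([348, 107, 403, 194], 0.65)]
elbow [([276, 183, 425, 240], 0.55)]
lens_center [([277, 183, 424, 245], 0.84)]
lens_grip [([274, 183, 425, 244], 0.78)]
oil [([374, 209, 400, 256], 0.7), ([281, 228, 343, 290], 0.26)]
mug [([245, 318, 279, 376], 0.76)]
grease [([394, 203, 416, 228], 0.98)]
bearing [([361, 266, 385, 287], 0.93)]
wrench [([277, 185, 424, 244], 0.53)]
screwdriver [([181, 306, 244, 342], 0.6), ([354, 147, 393, 171], 0.53)]
top {'vfov': 43.7237087842828, 'cx': 314.56215734028774, 'cy': 193.3245221136548, 'world_from_camera': [[-0.0211, 0.9929, -0.1172, 0.3556], [-0.9998, -0.0215, -0
[... 836 characters left out ...]
ck': 1.5, 'joint_positions': array([ 8.92695499e-01,  3.80599916e-01,  1.29735892e+00, -1.07499870e-06,
        1.46361821e+00, -2.15297351e-01]), 'joint_vel': array([-0.00090253,  0.00031506,  0.00098273, -0.00076009, -0.00079617,
       -0.00024629]), 'tau': array([-3.74779474e-04, -4.37800384e+01, -2.24725503e+01,  7.13214884e-02,
        3.14847403e-02,  1.30422580e-05]), 'tcp_pos': array([0.24554888, 0.49213658, 0.23876232]), 'orientation': array([2.29342069e-01, 9.73345887e-01, 6.80616336e-06, 3.85264541e-06]), 'contact_force': array([-0.09846437,  0.25111835, -0.69158221]), 'torque': array([-0.00720626,  0.00724456, -0.03974167]), 'grasp_force': 0.0, 'grip_width': 0.08796965637810636}
```

View pics/scene0.png

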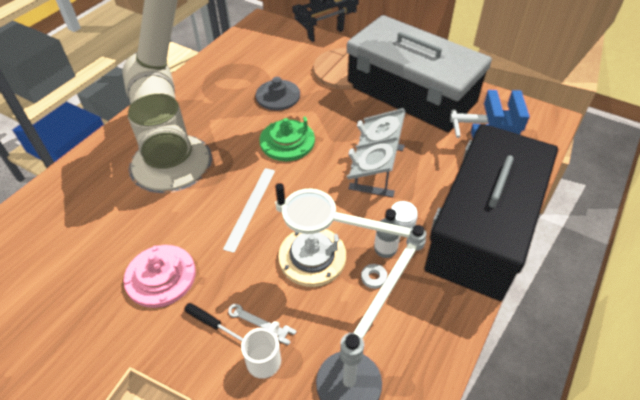

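View pics/top0.png

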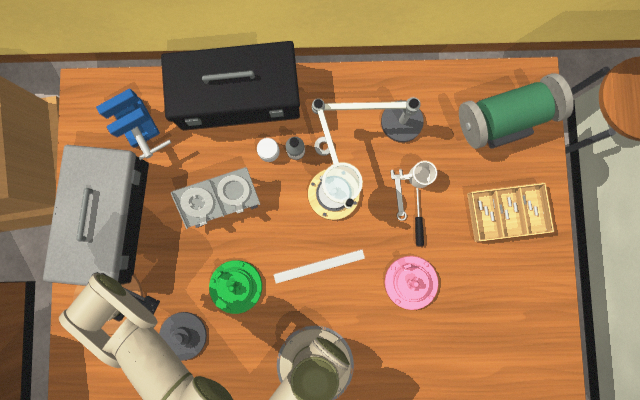

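The scene view shows the real hub, on its cream board under the lens, at scene (312,250) and top (334,192). The look-alikes are a green hub at top (235,287), a pink one at (411,283) and a dark one at (184,336). The candidates for the plate are the two rack bays at top (197,203), which seems toothed, and (234,190), which has a plain wide bore. I'll check that choice in a close crop.

```bash
python3 - <<'E'
from h import *
t=cam("top");s=cam("scene")
def c(p,x,y):
    return cv2.resize(p["frame"][y:y+75,x:x+100,::-1],(400,300),interpolation=cv2.INTER_CUBIC)
im=np.vstack([np.hstack([c(t,167,163),c(t,290,150)]),np.hstack([c(s,330,105),c(s,262,182)])])
cv2.imwrite("pics/crops.png",im)
E
```

```text
(no output)
```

View pics/crops.png

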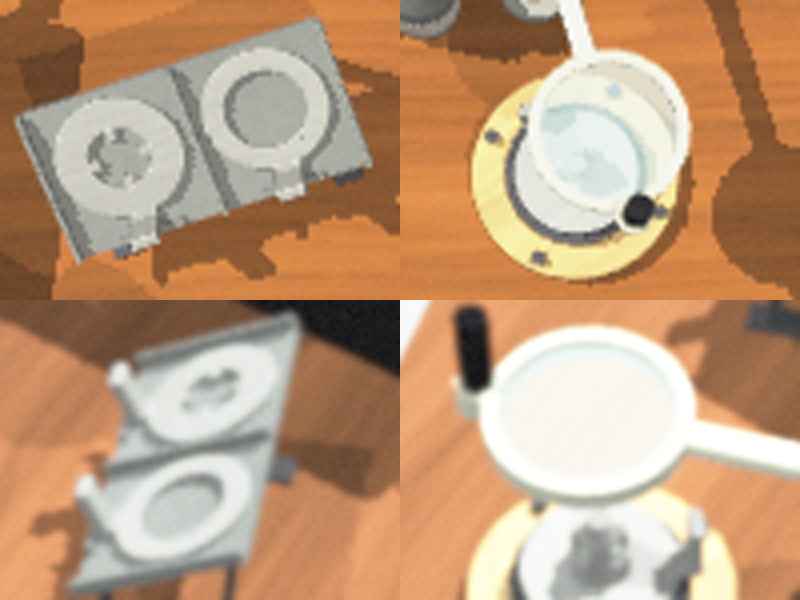

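The crops show the toothed bore in the bay at top (197,202) and the plain bore at top (234,190), so the plate I want is in the left (+y) bay. The first lug's top is at scene (336,235), and the handle is at top (349,203) and scene (280,185).

```bash
cat >> h.py <<'E'
from scipy.optimize import least_squares
def proj(p,X):
    X=np.atleast_2d(X); M=np.linalg.inv(p["world_from_camera"]); c=X@M[:3,:3].T+M[:3,3]
    f=200/np.tan(np.radians(p["vfov"])/2)
    return np.c_[p["cx"]+f*c[:,0]/-c[:,2], p["cy"]-f*c[:,1]/-c[:,2]]
def back(p,uv,z):
    uv=np.atleast_2d(uv).astype(float); M=p["world_from_camera"]; f=200/np.tan(np.radians(p["vfov"])/2)
    d=np.c_[(uv[:,0]-p["cx"])/f,-(uv[:,1]-p["cy"])/f,-np.ones(len(uv))]@M[:3,:3].T
    return M[:3,3]+d*((z-M[2,3])/d[:,2])[:,None]
def Rz(a): c,s=np.cos(a),np.sin(a); return np.array([[c,-s,0],[s,c,0],[0,0,1]])
def Ry(a): c,s=np.cos(a),np.sin(a); return np.array([[c,0,s],[0,1,0],[-s,0,c]])
def hubfit(p,roi):
    l,t,r,b=roi; hsv=cv2.cvtColor(p["frame"],cv2.COLOR_RGB2HSV)[t:b,l:r]
    m=((hsv[...,0]>18)&(hsv[...,0]<34)&(hsv[...,1]>60)&(hsv[...,2]>150)).astype(np.uint8)
    n,lab,st,_=cv2.connectedComponentsWithStats(m); k=1+np.argmax(st[1:,4])
    c=max(cv2.findContours((lab==k).astype(np.uint8),0,1)[0],key=len)[:,0]+[l,t]
    P=back(p,c,0.02)[:,:2]; q0=P.mean(0)
    f=lambda q:np.hypot(*(P-q).T)-0.085
    q=least_squares(f,q0,loss="soft_l1",f_scale=0.001).x; rr=f(q)
    return q,len(P),np.mean(abs(rr)<.002)
E
python3 - <<'E'
from h import *
t=cam("top");s=cam("scene")
print("hub top",hubfit(t,(295,155,375,230)),"scene",hubfit(s,(268,215,355,295)))
h=hubfit(t,(295,155,375,230))[0]
L=back(s,[336,235],.083)[0]; print("lug1",L,L[:2]-h,np.hypot(*(L[:2]-h)),np.degrees(np.arctan2(*(L[:2]-h)[::-1])))
# rack fit: top corners
C=np.array([[15,120],[316,18],[372,165],[80,262]])/4+[167,163]
B=np.array([[64,120,0],[64,-120,0],[-64,-120,0],[-64,120,0]])/1e3
mod=lambda q:(B@Ry(-.5).T+[0,0,.095])@Rz(q[2]).T+[q[0],q[1],0]
r=least_squares(lambda q:(proj(t,mod(q))-C).ravel(),[.35,.25,.2]);print("rack",r.x,np.degrees(r.x[2]),r.fun.round(1))
# plate fit: centre along slope u in bay +y ; points bore centre (top face), lug top both views
q=r.x
def pl(v,P): # v=[dx,dy,yaw] rack-like frame; u along slope, w across
    X=np.array(P)/1e3+[v[3],.058,0]
    return (X@Ry(-.5).T+[0,0,.095])@Rz(v[2]).T+[v[0],v[1],0]
for u in(0,-.005,-.008): 
    v=[*q,u]; print(u,"bore top",proj(t,pl(v,[0,0,6])),"s",proj(s,pl(v,[0,0,6])),"lug t",proj(t,pl(v,[-59,0,42])),"s",proj(s,pl(v,[-59,0,42])))
print("pred rack s", proj(s,mod(q)))
# magnifier
for n,uvt,uvs,z in(("elbow",[318,104],[418,234],.235),("col",[413,103],[352,342],.235),("lens",[342.3,183],[309,211],.223),("handle",[349,203],[280,185],.28)):
    print(n,back(t,uvt,z)[0].round(4),back(s,uvs,z)[0].round(4))
E
```

```text
hub top (array([ 0.54878253, -0.0783521 ]), 164, np.float64(0.2621951219512195)) scene (array([ 0.5449409 , -0.07291127]), 471, np.float64(0.35668789808917195))
lug1 [ 0.59152619 -0.03416306  0.083     ] [0.04274366 0.04418903] 0.06147919419360269 45.952530018595
rack [0.52779874 0.29312789 0.30786538] 17.63938710640648 [ 0.5 -0.2 -0.2  0.3 -0.5 -0.2  0.2  0.1]
0 bore top [[198.25331884 205.27528604]] s [[377.66440741 127.21698532]] lug t [[204.65778465 226.31225866]] s [[354.15658092 122.71158005]]
-0.005 bore top [[198.85564024 206.67958393]] s [[376.09775683 127.60950378]] lug t [[205.25656586 227.70080095]] s [[352.6379816  123.10950197]]
-0.008 bore top [[199.21632816 207.52051916]] s [[375.16030145 127.84437973]] lug t [[205.61512877 228.53228959]] s [[351.72926575 123.34761479]]
pred rack s [[402.04042837 109.70165097]
 [389.35440749 168.17078289]
 [346.46865534 176.91408401]
 [362.78707029 120.00635972]]
elbow [ 0.7811 -0.0295  0.235 ] [ 0.7907 -0.0418  0.235 ]
col [ 0.7779 -0.3042  0.235 ] [ 0.7889 -0.3199  0.235 ]
lens [ 0.5505 -0.0941  0.223 ] [ 0.5584 -0.0979  0.223 ]
handle [ 0.4871 -0.1078  0.28  ] [ 0.4932 -0.1074  0.28  ]
```

Call:
move_arm(
  plan=[
    {"hand":1,"dp":[-35,-31,-25],"angular":[0,0,0]},
    {"hand":1,"dp":[-42,-37,-25],"angular":[0,0,0]},
    {"hand":1,"dp":[-42,-37,-20],"angular":[0,0,0]},
    {"hand":1,"dp":[-42,-37,0],"angular":[0,0,0]},
    {"hand":1,"dp":[-42,-37,0],"angular":[0,0,0]},
    {"hand":1,"dp":[-42,-37,0],"angular":[0,0,0]},
    {"hand":1,"dp":[-42,-37,0],"angular":[0,0,0]},
    {"hand":1,"dp":[-42,-37,0],"angular":[0,0,0]},
  ],
)

```text
clock: 2.7
tcp_pos: [0.4108, 0.084, 0.309]
orientation: [0.229, 0.973, 0.0, 0.0]
contact_force: [0.4, 0.5, 0.2]
grip_width: 0.0886
grasp_force: 0.0
```

```bash
cat >> h.py <<'E'
from scipy.spatial.transform import Rotation as Rot
def delta(target,R=None):
    """remaining shift in tool axes (mm) and rotvec (deg) to target tcp"""
    st=ctrl.sense(); T=Rot.from_quat(st["orientation"])
    out=[(T.inv().apply(np.array(target)-st["tcp_pos"])*1e3).round(1)]
    if R is not None: out.append(np.degrees((T.inv()*R).as_rotvec()).round(1))
    print("tcp",st["tcp_pos"].round(4),"t",round(st["clock"],2),"F",st["contact_force"].round(1),"w",round(st["grip_width"],4),*out)
    print("axes x",T.apply([1,0,0]).round(3),"y",T.apply([0,1,0]).round(3),"z",T.apply([0,0,1]).round(3),"q",st["joint_positions"].round(2))
E
python3 -c "
from h import *
delta([.49,-.1075,.309])"
```

```text
tcp [0.4108 0.084  0.309 ] t 2.7 F [0.4 0.5 0.2] w 0.0886 [-156.4 -136.     0. ]
axes x [-0.895  0.446 -0.001] y [0.446 0.895 0.   ] z [ 0.001  0.    -1.   ] q [-0.08  0.1   1.48  0.    1.56 -1.19]
```

Call:
move_arm(
  plan=[
    {"hand":1,"dp":[-42,-36,0],"angular":[0,0,0]},
    {"hand":1,"dp":[-42,-36,0],"angular":[0,0,0]},
    {"hand":1,"dp":[-40,-35,0],"angular":[0,0,0]},
    {"hand":1,"dp":[-32,-29,0],"angular":[0,0,0]},
    {"hand":1,"dp":[0,0,24],"angular":[0,0,0]},
    {"hand":1,"dp":[0,0,24],"angular":[0,0,0]},
    {"hand":1,"dp":[0,0,24],"angular":[0,0,0]},
    {"hand":-1,"dp":[0,0,0],"angular":[0,0,0]},
  ],
)

```text
clock: 3.7
tcp_pos: [0.4888, -0.1054, 0.2357]
orientation: [0.229, 0.973, 0.0, -0.002]
contact_force: [0.4, 0.7, 0.8]
grip_width: 0.0808
grasp_force: 0.0
```

Call:
move_arm(
  plan=[
    {"hand":-1,"dp":[0,0,0],"angular":[0,0,0]},
    {"hand":-1,"dp":[0,0,0],"angular":[0,0,0]},
    {"hand":-1,"dp":[0,0,0],"angular":[0,0,0]},
  ],
)

```text
clock: 4.08
tcp_pos: [0.4895, -0.1056, 0.2374]
orientation: [0.229, 0.973, -0.0, 0.001]
contact_force: [0.7, 0.7, -0.2]
grip_width: 0.0503
grasp_force: 0.0
```

```bash
python3 - <<'E'
from h import *
delta([.49,-.1075,.237])
t=cam("top");s=cam("scene")
def c(p,x,y):
    return cv2.resize(p["frame"][y:y+75,x:x+100,::-1],(400,300),interpolation=cv2.INTER_CUBIC)
hsv=cv2.cvtColor(s["frame"],cv2.COLOR_RGB2HSV)
cv2.imwrite("pics/grab.png",np.vstack([np.hstack([c(t,300,150),c(t,300,85)]),np.hstack([c(s,250,150),c(s,262,212)])]))
E
```

```text
tcp [ 0.4895 -0.1056  0.2374] t 4.08 F [ 0.7  0.7 -0.2] w 0.0503 [-1.3 -1.4  0.4]
axes x [-0.895  0.446 -0.001] y [0.446 0.895 0.   ] z [ 0.001 -0.    -1.   ] q [-0.45  0.29  1.43  0.    1.41 -1.56]
```

View pics/grab.png

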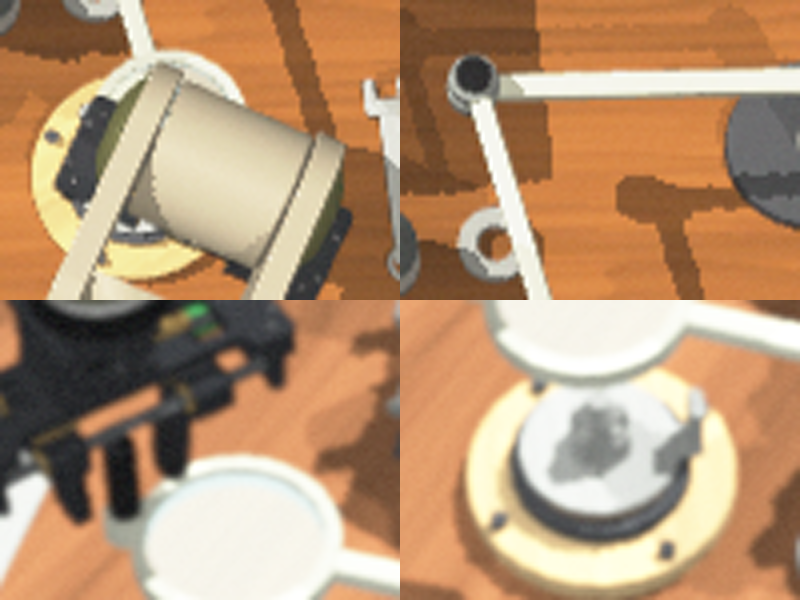

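The gripper's fingers straddle the black handle at scene (280,195). Hub and first lug are visible, with the lug top at scene (436-262…≈336,237). I'll close on the handle and swing it away toward +x.

Call:
move_arm(
  plan=[
    {"hand":-1,"dp":[0,0,0],"angular":[0,0,0]},
    {"hand":-1,"dp":[0,0,0],"angular":[0,0,0]},
    {"hand":-1,"dp":[0,0,0],"angular":[0,0,0]},
    {"hand":-1,"dp":[0,0,0],"angular":[0,0,0]},
    {"hand":-1,"dp":[0,0,0],"angular":[0,0,0]},
  ],
)

```text
clock: 4.8
tcp_pos: [0.4893, -0.1057, 0.2368]
orientation: [0.229, 0.973, -0.0, -0.0]
contact_force: [-1.9, -1.3, 0.7]
grip_width: 0.0194
grasp_force: 30.0
```

Call:
move_arm(
  plan=[
    {"hand":-1,"dp":[-15,6,0],"angular":[0,0,0]},
    {"hand":-1,"dp":[-25,11,0],"angular":[0,0,0]},
    {"hand":-1,"dp":[-30,13,0],"angular":[0,0,0]},
    {"hand":-1,"dp":[-30,13,0],"angular":[0,0,0]},
    {"hand":-1,"dp":[-30,13,0],"angular":[0,0,0]},
    {"hand":-1,"dp":[-30,13,0],"angular":[0,0,0]},
    {"hand":-1,"dp":[-28,12,0],"angular":[0,0,0]},
    {"hand":-1,"dp":[-20,8,0],"angular":[0,0,0]},
  ],
)

```text
clock: 5.8
tcp_pos: [0.7152, -0.1185, 0.2367]
orientation: [0.23, 0.973, 0.0, -0.002]
contact_force: [-9.4, 2.3, 5.3]
grip_width: 0.019
grasp_force: 30.0
```

```bash
python3 - <<'E'
from h import *
delta([.715,-.12,.237])
t=cam("top");s=cam("scene")
im=np.vstack([cv2.resize(t["frame"][20:245,280:460,::-1],None,fx=2,fy=2,interpolation=2),])
im2=cv2.resize(s["frame"][150:300,250:450,::-1],(600,450),interpolation=2)[:, 180:]
cv2.imwrite("pics/swung.png",np.hstack([im,im2[:450]]))
E
```

```text
tcp [ 0.7152 -0.1185  0.2367] t 5.8 F [-9.4  2.3  5.3] w 0.019 [-0.5 -1.4 -0.3]
axes x [-0.895  0.447  0.003] y [ 0.447  0.895 -0.   ] z [-0.003  0.001 -1.   ] q [-0.33  0.72  0.7  -0.    1.73 -1.43]
```

View pics/swung.png

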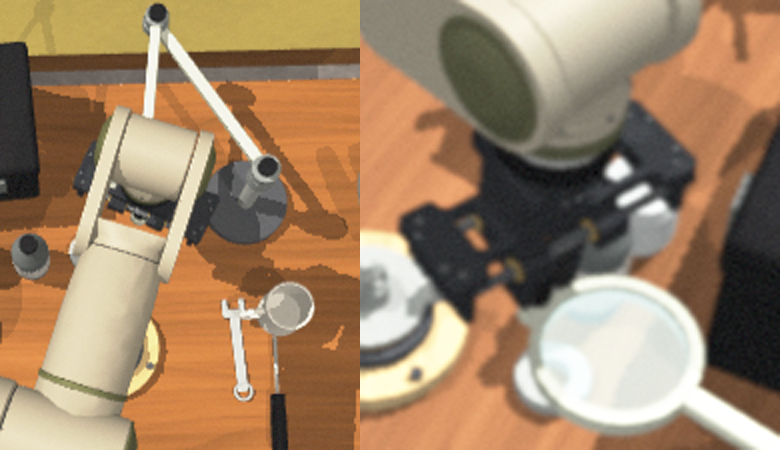

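The lens is now swung well clear of the hub, toward +x, with the handle still in the fingers. I'll release it, rise and retreat so the hub and rack can be measured.

Call:
move_arm(
  plan=[
    {"hand":0,"dp":[0,0,0],"angular":[0,0,0]},
    {"hand":0.3,"dp":[0,0,0],"angular":[0,0,0]},
    {"hand":0.3,"dp":[0,0,0],"angular":[0,0,0]},
    {"hand":0.3,"dp":[0,0,-30],"angular":[0,0,0]},
    {"hand":0.3,"dp":[0,0,-40],"angular":[0,0,0]},
    {"hand":0,"dp":[25,8,-15],"angular":[0,0,0]},
    {"hand":0,"dp":[50,17,0],"angular":[0,0,5]},
    {"hand":-0.1,"dp":[58,16,0],"angular":[0,0,5]},
  ],
)

```text
clock: 6.9
tcp_pos: [0.6168, -0.0183, 0.3215]
orientation: [0.315, 0.949, 0.0, -0.0]
contact_force: [0.6, 0.9, -0.1]
grip_width: 0.0396
grasp_force: 0.0
```

```bash
python3 -c "
from h import *
delta([.3,.3,.33],Rot.from_matrix(np.array([[np.sin(.308),np.cos(.308),0],[-np.cos(.308),np.sin(.308),0],[0,0,-1]])))"
```

```text
Traceback (most recent call last):
  File "scipy/spatial/transform/_rotation.pyx", line 1143, in scipy.spatial.transform._rotation.Rotation.from_matrix
ValueError: Non-positive determinant (left-handed or null coordinate frame) in rotation matrix 0: [[ 0.30315336  0.95294178  0.        ]
 [-0.95294178  0.30315336  0.        ]
 [ 0.          0.         -1.        ]].
```

Call:
move_arm(
  plan=[
    {"hand":-0.1,"dp":[55,8,0],"angular":[0,0,0]},
    {"hand":-0.1,"dp":[55,8,0],"angular":[0,0,0]},
    {"hand":-0.1,"dp":[55,8,0],"angular":[0,0,0]},
    {"hand":-0.1,"dp":[55,8,0],"angular":[0,0,0]},
    {"hand":-0.1,"dp":[55,8,0],"angular":[0,0,5]},
    {"hand":-0.1,"dp":[55,3,0],"angular":[0,0,10]},
    {"hand":-0.1,"dp":[50,-5,0],"angular":[0,0,10]},
    {"hand":-0.1,"dp":[35,-10,0],"angular":[0,0,10]},
  ],
)

```text
clock: 7.9
tcp_pos: [0.3207, 0.2768, 0.3221]
orientation: [0.583, 0.812, 0.0, 0.0]
contact_force: [0.9, 0.1, 0.1]
grip_width: 0.0396
grasp_force: 0.0
```

```bash
python3 - <<'E'
from h import *
delta([.3,.3,.33])
t=cam("top");s=cam("scene")
np.save("t.npy",t,allow_pickle=True);np.save("s.npy",s,allow_pickle=True)
def c(p,x,y,w=80,hh=60):
    return cv2.resize(p["frame"][y:y+hh,x:x+w,::-1],(400,300),interpolation=cv2.INTER_CUBIC)
cv2.imwrite("pics/m.png",np.vstack([np.hstack([c(t,172,170),c(t,294,164)]),np.hstack([c(s,340,105),c(s,272,230)])]))
print(hubfit(t,(295,155,375,230)),hubfit(s,(268,220,355,295)))
E
```

```text
tcp [0.3207 0.2768 0.3221] t 7.9 F [0.9 0.1 0.1] w 0.0396 [ 28.6 -12.2  -7.9]
axes x [-0.319  0.948  0.   ] y [0.948 0.319 0.001] z [ 0.001  0.    -1.   ] q [0.43 0.1  1.44 0.   1.6  0.11]
(array([ 0.54495602, -0.07334958]), 160, np.float64(0.30625)) (array([ 0.54546974, -0.07282555]), 468, np.float64(0.3482905982905983))
```

View pics/m.png

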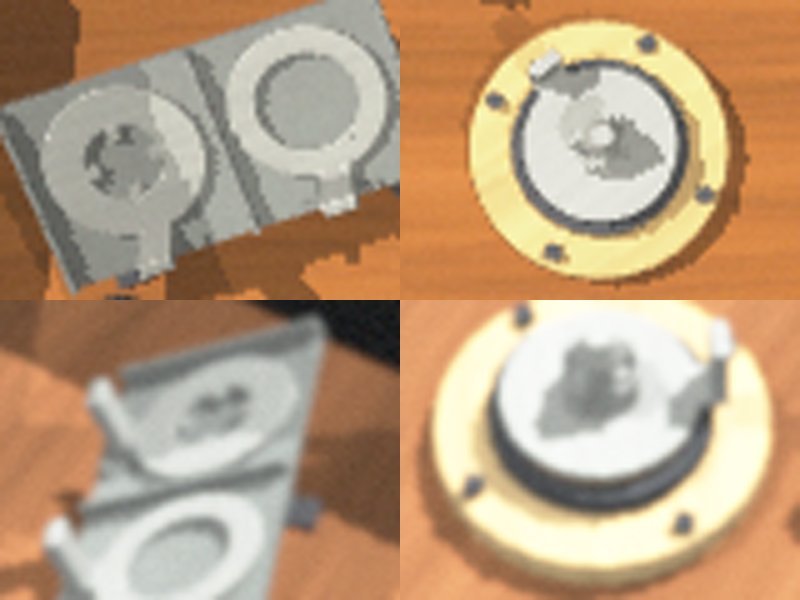

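The picture shows the hub fully uncovered (top ≈(334,192)), with its first lug's top at top (323.4,176.6) and scene (336,236). The toothed plate's bore is at top (196.8,202) and its lug top at top (203,223) and scene (360,122). Next I fit the poses.

```bash
python3 - <<'E'
from h import *
t=np.load("t.npy",allow_pickle=True).item();s=np.load("s.npy",allow_pickle=True).item()
h=np.array([.5452,-.0731])
for p,uv in((t,[323.4,176.6]),(s,[336,236])):
    d=back(p,uv,.083)[0][:2]-h; print("lug1",np.hypot(*d),np.degrees(np.arctan2(d[1],d[0])))
print("first plate c",back(t,[334,192],.046)[0])
def pl(v,P,side):
    X=np.array(P)/1e3+[v[3],side*.058,0]
    return (X@Ry(-.5).T+[0,0,.095])@Rz(v[2]).T+[v[0],v[1],0]
obs=[(t,[0,0,6],1,[196.8,202]),(t,[-59,0,42],1,[203,223]),(s,[0,0,6],1,[382.6,126.4]),(s,[-59,0,42],1,[360.3,122.4]),
(t,[0,0,6],-1,[233.6,190]),(t,[-59,0,42],-1,[239.4,211]),(s,[0,0,6],-1,[375.6,156]),(s,[-59,0,42],-1,[351.6,151])]
f=lambda v:np.concatenate([(proj(p,pl(v,P,sd))[0]-o) for p,P,sd,o in obs])
r=least_squares(f,[.53,.29,.3,0]);print(r.x,r.fun.reshape(-1,2).round(1).tolist())
v=r.x; c=pl(v,[0,0,0],1); Rp=Rot.from_matrix(Rz(v[2])@Ry(-.5)); print("plate",c,"lugtop",pl(v,[-59,0,42],1))
M=Rp.as_matrix(); tool=np.c_[np.cross(M[:,0],-M[:,2]),M[:,0],-M[:,2]]; T=Rot.from_matrix(tool)
np.save("T.npy",T.as_quat())
for hgt in(60,10): 
    g=pl(v,[-59,0,hgt],1); print("tcp target",hgt,g); delta(g,T)
E
```

```text
lug1 0.05537580397486217 33.32514859471719
lug1 0.06007681694272676 37.21687621749044
first plate c [ 0.54629643 -0.0761935   0.046     ]
[0.538719   0.29720868 0.29994322 0.00175309] [[-0.1, -0.8], [-0.1, -0.8], [-0.2, 1.2], [-1.4, 0.6], [-1.2, -0.6], [-0.5, -0.6], [-0.4, -0.6], [-1.1, -0.6]]
plate [0.52305177 0.35307374 0.09584048] lugtop [0.45434922 0.33182582 0.10441284]
tcp target 60 [0.44610485 0.32927605 0.12020932]
tcp [0.3201 0.2772 0.3222] t 8.0 F [-0.   0.5  0.2] w 0.0397 [  8.4 135.9 202.1] [-28.6  -0.5   1.6]
axes x [-0.323  0.946  0.001] y [0.946 0.323 0.001] z [ 0.     0.001 -1.   ] q [0.43 0.1  1.44 0.   1.6  0.1 ]
tcp target 10 [0.46900589 0.33635875 0.0763302 ]
tcp [0.3201 0.2772 0.3222] t 8.0 F [-0.   0.5  0.2] w 0.0397 [  7.7 159.8 246. ] [-28.6  -0.5   1.6]
axes x [-0.323  0.946  0.001] y [0.946 0.323 0.001] z [ 0.     0.001 -1.   ] q [0.43 0.1  1.44 0.   1.6  0.1 ]
```

Call:
move_arm(
  plan=[
    {"hand":-0.1,"dp":[3,20,30],"angular":[-9.5,0,0]},
    {"hand":-0.1,"dp":[3,20,35],"angular":[-9.5,0,0]},
    {"hand":-0.1,"dp":[2,20,30],"angular":[-9.6,-0.5,1.6]},
  ],
)

```text
clock: 8.38
tcp_pos: [0.3896, 0.3063, 0.2395]
orientation: [0.575, 0.781, 0.198, 0.145]
contact_force: [0.8, -0.3, -0.5]
grip_width: 0.0395
grasp_force: 0.0
```

```bash
python3 - <<'E'
from h import *
delta([.4461,.3293,.1202],Rot.from_quat(np.load("T.npy")))
E
```

```text
tcp [0.3896 0.3063 0.2395] t 8.38 F [ 0.8 -0.3 -0.5] w 0.0395 [  5.   -3.2 133.9] [-0.3 -0.1  0.1]
axes x [-0.297  0.955  0.002] y [0.84  0.261 0.475] z [ 0.453  0.143 -0.88 ] q [ 0.47  0.12  1.76 -0.11  0.78  0.22]
```

Call:
move_arm(
  plan=[
    {"hand":-0.1,"dp":[5,-3,40],"angular":[0,0,0]},
    {"hand":-0.1,"dp":[0,0,45],"angular":[0,0,0]},
    {"hand":-0.1,"dp":[0,0,40],"angular":[0,0,0]},
    {"hand":-0.1,"dp":[0,0,25],"angular":[0,0,0]},
    {"hand":-0.1,"dp":[0,0,15],"angular":[0,0,0]},
    {"hand":-0.1,"dp":[0,0,8],"angular":[0,0,0]},
  ],
)

```text
clock: 9.12
tcp_pos: [0.4629, 0.3349, 0.0855]
orientation: [0.576, 0.781, 0.196, 0.143]
contact_force: [-0.3, -0.2, 0.5]
grip_width: 0.0393
grasp_force: 0.0
```

```bash
python3 - <<'E'
from h import *
delta([.469,.3364,.0763],Rot.from_quat(np.load("T.npy")))
t=cam("top");s=cam("scene")
def c(p,x,y,w=100,hh=75):
    return cv2.resize(p["frame"][y:y+hh,x:x+w,::-1],(400,300),interpolation=cv2.INTER_CUBIC)
cv2.imwrite("pics/g.png",np.hstack([c(t,165,165),c(s,320,90)]))
E
```

```text
tcp [0.4629 0.3349 0.0855] t 9.12 F [-0.3 -0.2  0.5] w 0.0393 [-0.4  1.2 11.1] [-0.6 -0.1 -0. ]
axes x [-0.296  0.955  0.002] y [0.843 0.261 0.47 ] z [ 0.449  0.141 -0.883] q [ 0.45  0.47  1.8  -0.18  0.4   0.29]
```

View pics/g.png

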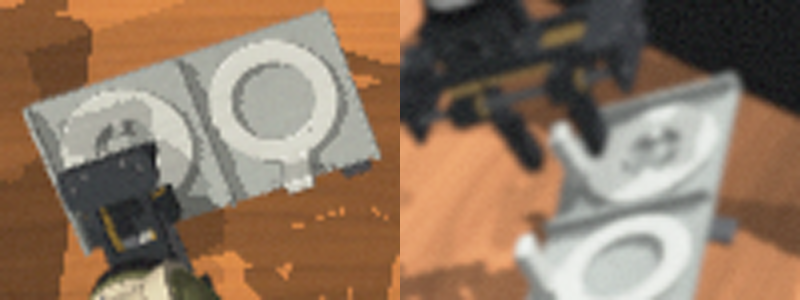

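The fingers straddle the toothed plate's lug, scene (360,122), one tip on each side. Go a little deeper and close.

Call:
move_arm(
  plan=[
    {"hand":-0.1,"dp":[0,1,7],"angular":[-0.5,0,0]},
    {"hand":-1,"dp":[0,0,0],"angular":[0,0,0]},
    {"hand":-1,"dp":[0,0,0],"angular":[0,0,0]},
    {"hand":-1,"dp":[0,0,0],"angular":[0,0,0]},
    {"hand":-1,"dp":[0,0,0],"angular":[0,0,0]},
    {"hand":-1,"dp":[0,0,0],"angular":[0,0,0]},
  ],
)

```text
clock: 9.98
tcp_pos: [0.4658, 0.3362, 0.08]
orientation: [0.575, 0.78, 0.199, 0.145]
contact_force: [-5.7, -1.7, 3.0]
grip_width: 0.0096
grasp_force: 30.0
```

Call:
move_arm(
  plan=[
    {"hand":-1,"dp":[0,0,-15],"angular":[0,0,0]},
    {"hand":-1,"dp":[0,0,-30],"angular":[0,0,0]},
    {"hand":-1,"dp":[0,0,-40],"angular":[0,0,0]},
    {"hand":-1,"dp":[0,0,-40],"angular":[0,0,0]},
    {"hand":-1,"dp":[-10,0,-25],"angular":[7,0,0]},
    {"hand":-1,"dp":[-25,0,0],"angular":[8,0,0]},
    {"hand":-1,"dp":[-30,0,0],"angular":[8,0,0]},
    {"hand":-1,"dp":[-40,0,0],"angular":[6.6,0,0]},
  ],
)

```text
clock: 10.98
tcp_pos: [0.4291, 0.214, 0.2127]
orientation: [0.593, 0.805, -0.007, -0.007]
contact_force: [0.2, 0.8, -2.4]
grip_width: 0.01
grasp_force: 30.0
```

```bash
cat >> h.py <<'E'
def down(yaw):
    c,s=np.cos(yaw),np.sin(yaw); return Rot.from_matrix(np.array([[-s,c,0],[c,s,0],[0,0,-1]]).T.T if False else np.column_stack([[s,-c,0],[c,s,0],[0,0,-1]]) if False else np.column_stack([[-s,c,0],[c,s,0],[0,0,-1]]))
E
python3 - <<'E'
from h import *
delta([.4969,-.1069,.2],down(np.radians(35)))
E
```

```text
tcp [0.4291 0.214  0.2127] t 10.97 F [ 0.2  0.8 -2.4] w 0.01 [-326.5  -30.4   12.2] [ -1.1  -0.4 -17.7]
axes x [-0.297  0.955  0.003] y [ 0.955  0.297 -0.02 ] z [-0.02  -0.003 -1.   ] q [ 0.21  0.29  1.52  0.    1.36 -0.09]
```

Call:
move_arm(
  plan=[
    {"hand":-1,"dp":[-50,-5,0],"angular":[-1.1,-0.4,0]},
    {"hand":-1,"dp":[-55,-5,0],"angular":[0,0,0]},
    {"hand":-1,"dp":[-55,-5,0],"angular":[0,0,0]},
    {"hand":-1,"dp":[-55,-5,0],"angular":[0,0,0]},
    {"hand":-1,"dp":[-50,-5,0],"angular":[0,0,0]},
    {"hand":-1,"dp":[-40,-4,0],"angular":[0,0,0]},
    {"hand":-1,"dp":[-22,-1,0],"angular":[0,0,-8.7]},
    {"hand":-1,"dp":[0,0,0],"angular":[0,0,-9]},
  ],
)

```text
clock: 11.98
tcp_pos: [0.4973, -0.1081, 0.2132]
orientation: [0.461, 0.887, -0.001, 0.002]
contact_force: [-1.0, 1.4, -1.7]
grip_width: 0.01
grasp_force: 30.0
```

```bash
python3 - <<'E'
from h import *
delta([.4969,-.1069,.16],down(np.radians(35)))
t=cam("top");s=cam("scene")
np.save("t.npy",t,allow_pickle=True);np.save("s.npy",s,allow_pickle=True)
def c(p,x,y,w=100,hh=75):
    return cv2.resize(p["frame"][y:y+hh,x:x+w,::-1],(400,300),interpolation=cv2.INTER_CUBIC)
cv2.imwrite("pics/over.png",np.hstack([c(t,285,150),c(s,262,190)]))
E
```

```text
tcp [ 0.4973 -0.1081  0.2132] t 11.97 F [-1.   1.4 -1.7] w 0.01 [ 1.5  0.3 53.2] [0.  0.3 0.1]
axes x [-0.575  0.818 -0.005] y [0.818 0.575 0.   ] z [ 0.003 -0.004 -1.   ] q [-0.45  0.33  1.46 -0.    1.35 -1.06]
```

View pics/over.png

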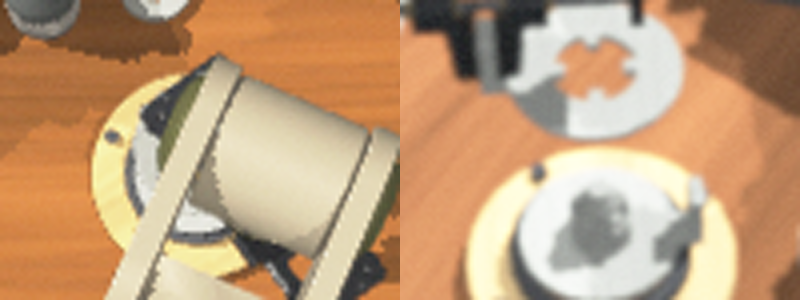

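The scene view shows the plate held level with its toothed bore at about scene (311,207). The real hub is below it at about (311,245), and its lug is on the far right. Measure the bore centre now.

```bash
python3 - <<'E'
from h import *
s=np.load("s.npy",allow_pickle=True).item()
hsv=cv2.cvtColor(s["frame"],cv2.COLOR_RGB2HSV)
m=(hsv[...,1]>90).astype(np.uint8); n,lab,st,ce=cv2.connectedComponentsWithStats(m[190:225,295:325],connectivity=4)
for i in range(1,n):
    if 20<st[i,4]<600: print("hole",st[i],ce[i]+[295,190])
st=ctrl.sense(); T=Rot.from_quat(st["orientation"]); y=T.apply([0,1,0])
for z in(.206,.203): print(z,"pred",st["tcp_pos"][:2]+.059*y[:2],proj(s,[*(st["tcp_pos"][:2]+.059*y[:2]),z]))
for uv in([311.25,207],):print(back(s,uv,.2035))
# tooth tip corners (panel px) for yaw
E
```

```text
hole [  7  10  17  14 175] [310.         206.90857143]
0.206 pred [ 0.54540836 -0.07305956] [[310.20059121 206.04781035]]
0.203 pred [ 0.54540836 -0.07305956] [[310.23501791 206.89475123]]
[[ 0.54775927 -0.07248883  0.2035    ]]
```

Call:
move_arm(
  plan=[
    {"hand":-1,"dp":[1.5,0,25],"angular":[0,0,0]},
    {"hand":-1,"dp":[0,0,30],"angular":[0,0,0]},
    {"hand":-1,"dp":[0,0,25],"angular":[0,0,0]},
    {"hand":-1,"dp":[0,0,15],"angular":[0,0,0]},
    {"hand":-1,"dp":[0,0,10],"angular":[0,0,0]},
    {"hand":-1,"dp":[0,0,8],"angular":[0,0,0]},
    {"hand":-1,"dp":[0,0,7],"angular":[0,0,0]},
  ],
)

```text
clock: 12.95
tcp_pos: [0.4969, -0.1059, 0.0927]
orientation: [0.463, 0.887, -0.001, 0.002]
contact_force: [0.4, 0.6, -1.3]
grip_width: 0.01
grasp_force: 30.0
```

```bash
python3 - <<'E'
from h import *
delta([.4969,-.1069,.059],down(np.radians(35)))
E
```

```text
tcp [ 0.4969 -0.1059  0.0927] t 12.95 F [ 0.4  0.6 -1.3] w 0.01 [-0.7 -0.6 33.7] [ 0.   0.3 -0.1]
axes x [-0.572  0.82  -0.005] y [0.82  0.572 0.   ] z [ 0.003 -0.004 -1.   ] q [-0.44  0.47  1.63 -0.    1.04 -1.05]
```

Call:
move_arm(
  plan=[
    {"hand":-1,"dp":[-0.5,0,4],"angular":[0,0,0]},
    {"hand":-1,"dp":[0,0,4],"angular":[0,0,0]},
    {"hand":-1,"dp":[0,0,4],"angular":[0,0,0]},
  ],
)

```text
clock: 13.32
tcp_pos: [0.4971, -0.1064, 0.0806]
orientation: [0.462, 0.887, -0.001, 0.002]
contact_force: [-0.3, 0.0, -2.2]
grip_width: 0.0099
grasp_force: 30.0
```

Call:
move_arm(
  plan=[
    {"hand":-1,"dp":[0,0,4],"angular":[0,0,0]},
    {"hand":-1,"dp":[0,0,3],"angular":[0,0,0]},
  ],
)

```text
clock: 13.58
tcp_pos: [0.497, -0.1064, 0.0735]
orientation: [0.462, 0.887, -0.001, 0.002]
contact_force: [0.2, -0.8, -2.1]
grip_width: 0.0096
grasp_force: 30.0
```

Free so far, with the underside near z = 60 mm, below the rib tops. Continue.

Call:
move_arm(
  plan=[
    {"hand":-1,"dp":[0,0,4],"angular":[0,0,0]},
    {"hand":-1,"dp":[0,0,3],"angular":[0,0,0]},
    {"hand":-1,"dp":[0,0,3],"angular":[0,0,0]},
  ],
)

```text
clock: 13.95
tcp_pos: [0.4971, -0.1064, 0.0636]
orientation: [0.462, 0.887, -0.001, 0.002]
contact_force: [0.7, -0.7, -3.4]
grip_width: 0.01
grasp_force: 30.0
```

Call:
move_arm(
  plan=[
    {"hand":-1,"dp":[0,0,2],"angular":[0,0,0]},
    {"hand":-1,"dp":[0,0,2],"angular":[0,0,0]},
  ],
)

```text
clock: 14.2
tcp_pos: [0.497, -0.1066, 0.0603]
orientation: [0.462, 0.887, -0.001, 0.002]
contact_force: [-6.6, 1.7, 21.9]
grip_width: 0.0096
grasp_force: 30.0
```

Call:
move_arm(
  plan=[
    {"hand":-1,"dp":[0,0,-1],"angular":[0,0,0]},
    {"hand":-0.45,"dp":[0,0,0],"angular":[0,0,0]},
    {"hand":-0.45,"dp":[0,0,0],"angular":[0,0,0]},
    {"hand":-0.45,"dp":[0,0,0],"angular":[0,0,0]},
    {"hand":-0.45,"dp":[0,0,-15],"angular":[0,0,0]},
    {"hand":-0.45,"dp":[0,0,-30],"angular":[0,0,0]},
    {"hand":-0.45,"dp":[0,0,-50],"angular":[0,0,0]},
    {"hand":0.3,"dp":[0,0,-60],"angular":[0,0,0]},
  ],
)

```text
clock: 15.2
tcp_pos: [0.4962, -0.1056, 0.2168]
orientation: [0.462, 0.887, -0.001, 0.001]
contact_force: [0.7, -0.2, -0.3]
grip_width: 0.032
grasp_force: 0.0
```

Call:
move_arm(
  plan=[
    {"hand":1,"dp":[0,-20,-55],"angular":[0,0,0]},
    {"hand":1,"dp":[15,-50,-25],"angular":[0,0,0]},
    {"hand":1,"dp":[15,-50,0],"angular":[0,0,0]},
  ],
)

```text
clock: 15.58
tcp_pos: [0.3801, -0.1501, 0.2973]
orientation: [0.462, 0.887, -0.002, 0.004]
contact_force: [-0.4, -0.8, -0.6]
grip_width: 0.0621
grasp_force: 0.0
```

```bash
python3 - <<'E'
from h import *
delta([.715,-.12,.32])
t=cam("top");s=cam("scene")
np.save("t.npy",t,allow_pickle=True);np.save("s.npy",s,allow_pickle=True)
def c(p,x,y,w=100,hh=75):
    return cv2.resize(p["frame"][y:y+hh,x:x+w,::-1],(400,300),interpolation=cv2.INTER_CUBIC)
cv2.imwrite("pics/fit.png",np.vstack([np.hstack([c(t,290,155,80,60),c(s,270,225,80,60)]),np.hstack([c(t,280,20,200,150),c(s,300,180,133,100)])]))
E
```

```text
tcp [ 0.3801 -0.1501  0.2973] t 15.57 F [-0.4 -0.8 -0.6] w 0.0621 [-167.5  291.7  -21.1]
axes x [-0.573  0.819 -0.008] y [0.819 0.573 0.001] z [ 0.005 -0.007 -1.   ] q [-0.67  0.08  1.53 -0.    1.52 -1.28]
```

View pics/fit.png

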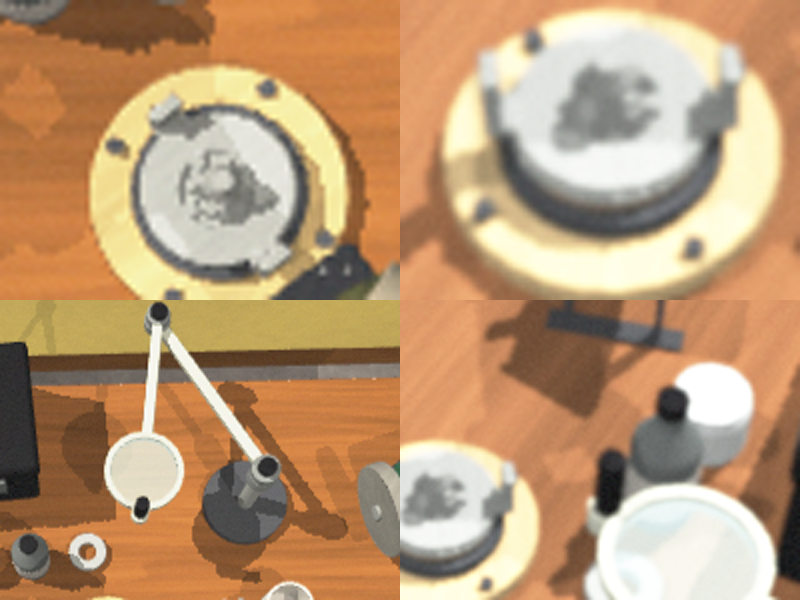

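The new plate lies flat on the first one, concentric with the hub. Its lug is at the lower right in the top view, opposite the first lug at the upper left. Now I work out the magnifier target.

```bash
cat > mag.py <<'E'
from h import *
t=np.load("t.npy",allow_pickle=True).item();s=np.load("s.npy",allow_pickle=True).item()
def pts(c,t1,e):
    E=c+.28*np.array([np.cos(t1),np.sin(t1)]); d=np.array([np.cos(t1+e),np.sin(t1+e)]); return E,E+.24*d,E+.304*d
def f(v):
    c=v[:2]; A=pts(c,v[2],v[3]);B=pts(c,v[4],v[5]); z=.238; r=[]
    P=lambda p,q,z,o:r.extend((proj(p,[*q,z])[0]-o)*1.5)
    P(t,c,z,[413,103.3]);P(s,c,z,[352,342]);P(t,A[0],z,[318.3,104]);P(s,A[0],z,[418,234]);P(t,B[0],z,[359,26])
    P(t,A[1],.223,[342.3,183]);P(s,A[1],.223,[309,211]);P(t,B[1],.223,[352,105])
    r.extend((A[2]-[.489,-.106])*1000);r.extend((B[2]-[.715,-.1185])*1000); return np.array(r)
r=least_squares(f,[.784,-.312,1.57,1.87,.6,2.43]); v=r.x
print(v,r.fun.reshape(-1,2).round(1).tolist())
c=v[:2];h=np.array([.5452,-.0731])
q=least_squares(lambda x:pts(c,*x)[1]-h,[v[2],v[3]]).x
print("target joints",q,"handle",pts(c,*q)[2],"elbow",pts(c,*q)[0]); print("now handle",pts(c,*v[4:])[2])
E
python3 mag.py; python3 -c "
from h import *
delta([.715,-.1185,.312])"
```

```text
[ 0.78623274 -0.31681165  1.57008272  1.80535588  0.60788492  2.40802002] [[6.6, -5.3], [-0.6, -4.3], [3.3, -3.2], [-1.1, -5.0], [0.8, -1.3], [-0.9, -1.3], [-1.2, -4.0], [-0.9, 0.8], [1.7, -1.3], [-0.5, -0.3]]
target joints [1.58432571 1.70894251] handle [ 0.48193477 -0.08277006] elbow [ 0.78244463 -0.03683728]
now handle [ 0.71447099 -0.11878599]
tcp [ 0.3781 -0.1501  0.2963] t 15.68 F [ 0.8 -0.1  0.9] w 0.0701 [-166.3  294.8  -15. ]
axes x [-0.57   0.822 -0.006] y [ 0.822  0.57  -0.001] z [ 0.003 -0.005 -1.   ] q [-0.67  0.08  1.54 -0.    1.52 -1.28]
```

Call:
move_arm(
  plan=[
    {"hand":1,"dp":[-24,44,-15],"angular":[0,0,0]},
    {"hand":1,"dp":[-29,51,0],"angular":[0,0,0]},
    {"hand":1,"dp":[-29,51,0],"angular":[0,0,0]},
    {"hand":1,"dp":[-29,51,0],"angular":[0,0,0]},
    {"hand":1,"dp":[-29,51,0],"angular":[0,0,0]},
    {"hand":1,"dp":[-26,47,0],"angular":[0,0,0]},
    {"hand":1,"dp":[0,0,0],"angular":[0,0,0]},
  ],
)

```text
clock: 16.55
tcp_pos: [0.721, -0.1158, 0.3063]
orientation: [0.461, 0.887, -0.001, -0.0]
contact_force: [-0.2, -0.1, -0.8]
grip_width: 0.0878
grasp_force: 0.0
```

```bash
python3 -c "
from h import *
delta([.715,-.1185,.237])"
```

```text
tcp [ 0.721  -0.1158  0.3063] t 16.55 F [-0.2 -0.1 -0.8] w 0.0878 [ 1.3 -6.3 69.3]
axes x [-0.574  0.819 -0.001] y [ 0.819  0.574 -0.003] z [-0.002 -0.002 -1.   ] q [-0.32  0.73  0.49 -0.    1.92 -0.93]
```

Call:
move_arm(
  plan=[
    {"hand":1,"dp":[1,-6,24],"angular":[0,0,0]},
    {"hand":1,"dp":[0,0,25],"angular":[0,0,0]},
    {"hand":0,"dp":[0,0,20],"angular":[0,0,0]},
    {"hand":-1,"dp":[0,0,0],"angular":[0,0,0]},
    {"hand":-1,"dp":[0,0,0],"angular":[0,0,0]},
    {"hand":-1,"dp":[0,0,0],"angular":[0,0,0]},
    {"hand":-1,"dp":[0,0,0],"angular":[0,0,0]},
    {"hand":-1,"dp":[0,0,0],"angular":[0,0,0]},
  ],
)

```text
clock: 17.55
tcp_pos: [0.7125, -0.1197, 0.2425]
orientation: [0.462, 0.887, -0.001, 0.002]
contact_force: [-0.9, 0.4, 0.3]
grip_width: 0.0304
grasp_force: 0.0
```

Call:
move_arm(
  plan=[
    {"hand":-1,"dp":[0,0,0],"angular":[0,0,0]},
    {"hand":-1,"dp":[0,0,0],"angular":[0,0,0]},
  ],
)

```text
clock: 17.8
tcp_pos: [0.7129, -0.1195, 0.2424]
orientation: [0.462, 0.887, -0.001, 0.002]
contact_force: [4.6, 0.6, 0.5]
grip_width: 0.0193
grasp_force: 30.0
```

```bash
python3 -c "
from h import *
delta([.482,-.083,.237])"
```

```text
tcp [ 0.7129 -0.1195  0.2424] t 17.8 F [4.6 0.6 0.5] w 0.0193 [ 162.2 -168.4    4.4]
axes x [-0.573  0.82  -0.005] y [0.82  0.573 0.001] z [ 0.004 -0.004 -1.   ] q [-0.33  0.71  0.7  -0.    1.73 -0.94]
```

Call:
move_arm(
  plan=[
    {"hand":-1,"dp":[12,-12,0],"angular":[0,0,0]},
    {"hand":-1,"dp":[20,-21,0],"angular":[0,0,0]},
    {"hand":-1,"dp":[25,-26,0],"angular":[0,0,0]},
    {"hand":-1,"dp":[25,-26,0],"angular":[0,0,0]},
    {"hand":-1,"dp":[25,-26,0],"angular":[0,0,0]},
    {"hand":-1,"dp":[25,-26,0],"angular":[0,0,0]},
    {"hand":-1,"dp":[18,-19,0],"angular":[0,0,0]},
    {"hand":-1,"dp":[12,-12,0],"angular":[0,0,0]},
  ],
)

```text
clock: 18.8
tcp_pos: [0.4817, -0.083, 0.2423]
orientation: [0.462, 0.887, -0.001, 0.003]
contact_force: [6.2, -0.7, 2.3]
grip_width: 0.019
grasp_force: 30.0
```

```bash
cat > lens.py <<'E'
from h import *
delta([.482,-.083,.237])
# lens frame: find white ring ellipse in scene: fit circle r=.058 at z=.223 to outer contour of bright low-sat pixels
def lens(p,c0):
    hsv=cv2.cvtColor(p["frame"],cv2.COLOR_RGB2HSV)
    g=cv2.GaussianBlur(p["frame"],(3,3),0).astype(float)
    c=np.array(c0,float)
    for _ in range(6):
        P=[]
        for a in np.linspace(0,2*np.pi,90,endpoint=False):
            rs=np.linspace(.046,.070,49); X=np.c_[c[0]+rs*np.cos(a),c[1]+rs*np.sin(a),np.full(49,.223)]
            uv=proj(p,X).astype(np.float32)
            v=np.array([cv2.remap(g[...,k].astype(np.float32),uv[None,:,0],uv[None,:,1],1)[0] for k in(2,)])[0]
            d=np.diff(v); k=np.argmin(np.convolve(d,np.ones(5),"same"))
            if d[max(0,k-3):k+4].sum()<-30: P.append(X[k,:2])
        P=np.array(P); c=least_squares(lambda q:np.hypot(*(P-q).T)-.058,c,loss="soft_l1",f_scale=.001).x
    return c.round(4),len(P),np.mean(abs(np.hypot(*(P-c).T)-.058)).round(4)
s=cam("scene"); t=cam("top")
print("lens scene",lens(s,[.545,-.075]),"top",lens(t,[.545,-.075]))
np.save("t2.npy",t,allow_pickle=True);np.save("s2.npy",s,allow_pickle=True)
E
python3 lens.py
```

```text
tcp [ 0.4817 -0.083   0.2423] t 18.8 F [ 6.2 -0.7  2.3] w 0.019 [-0.1  0.2  5.3]
axes x [-0.573  0.82  -0.007] y [0.82  0.573 0.001] z [ 0.005 -0.005 -1.   ] q [-0.41  0.27  1.46 -0.    1.41 -1.02]
lens scene (array([ 0.5488, -0.0751]), 80, np.float64(0.0015)) top (array([ 0.5466, -0.0749]), 43, np.float64(0.0022))
```

Call:
move_arm(
  plan=[
    {"hand":-0.6,"dp":[0,0,0],"angular":[0,0,0]},
    {"hand":0,"dp":[0,0,0],"angular":[0,0,0]},
    {"hand":0.3,"dp":[0,0,0],"angular":[0,0,0]},
    {"hand":0.3,"dp":[0,0,-30],"angular":[0,0,0]},
    {"hand":0.3,"dp":[0,0,-45],"angular":[0,0,0]},
    {"hand":0.3,"dp":[35,-40,-20],"angular":[0,0,0]},
    {"hand":0.3,"dp":[35,-45,0],"angular":[0,0,0]},
    {"hand":0.3,"dp":[40,-40,0],"angular":[0,0,0]},
  ],
)

```text
clock: 19.9
tcp_pos: [0.3149, -0.0639, 0.336]
orientation: [0.462, 0.887, -0.001, 0.002]
contact_force: [-0.3, 0.2, 0.7]
grip_width: 0.0575
grasp_force: 0.0
```

```bash
python3 lens.py; python3 - <<'E'
from h import *
t=np.load("t2.npy",allow_pickle=True).item();s=np.load("s2.npy",allow_pickle=True).item()
cv2.imwrite("pics/final.png",np.vstack([cv2.resize(t["frame"][80:310,160:460,::-1],(390,299)),cv2.resize(s["frame"][100:330,220:520,::-1],(390,299))]) if 0 else np.hstack([cv2.resize(t["frame"][80:300,165:365,::-1],(400,440),interpolation=2),cv2.resize(s["frame"][100:320,230:430,::-1],(400,440),interpolation=2)]))
E
```

```text
tcp [ 0.3149 -0.0639  0.336 ] t 19.9 F [-0.3  0.2  0.7] w 0.0575 [-110.9  126.1   99.4]
axes x [-0.573  0.82  -0.004] y [ 0.82   0.573 -0.001] z [ 0.002 -0.004 -1.   ] q [-0.57 -0.11  1.61 -0.    1.64 -1.18]
lens scene (array([ 0.5478, -0.0754]), 86, np.float64(0.0016)) top (array([ 0.5471, -0.0752]), 87, np.float64(0.0029))
```

View pics/final.png

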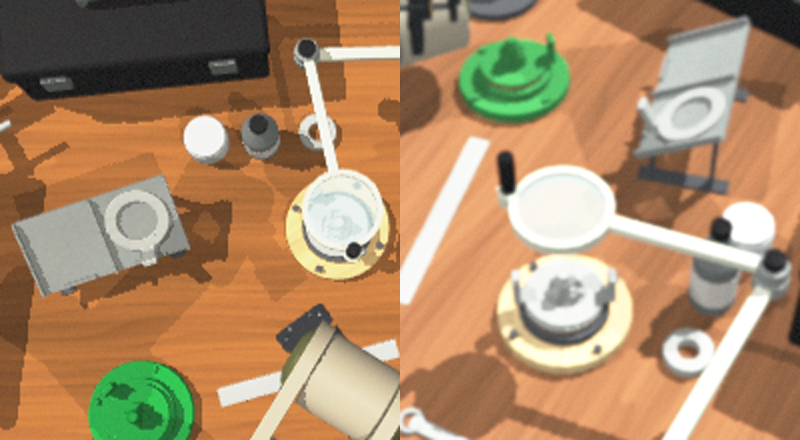

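The final view shows the lens above the hub and the plate seated with its lug opposite. The other plate is in its bay, and the bystanders look undisturbed. Both cameras put the lens within about 3 mm of the hub axis.

```bash
python3 -c "
from h import *
print(ctrl.sign_off())"
```

```text
the job is handed in; nothing more can be done
None
```

I fitted the toothed plate flat on the hub with its lug opposite the first plate's, centred the lens to within about 3 mm of the hub axis by both cameras, left everything else in place, and handed the job in at about 20 s; no verdict came back.

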